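# Issue a carded spare from the peg stand

### The arm

A 7-joint arm with a two-finger parallel gripper is mounted at the origin on the work surface. World frame = base frame: x ahead of the robot, y to its left, z up, the work surface at z = 0. Lengths are in m, angles in degrees, forces in N, time in s.
With the tool pointing down it reaches from about 0.4 to 0.85 m from the base axis. Payload 4.5 kg.
Tool frame: the origin (TCP) lies at the very end of the fingers, on their centre line; the grasp point (between the pads) lies 19 mm behind it (r.grasp_offset is the distance from the TCP to the grasp point, in m); z points along the fingers, y is the line along which they close (so a half turn about z gives the same grasp; the last joint's range is limited). The gripper opens to 85 mm and grips with 20 to 120 N. Pads are 22 mm wide; open, the fingers measure 114 mm over their backs; the gripper's body (76 mm by 85 mm) begins 54 mm behind the grasp point. The pads swing forward as they close: fully open they stand 13 mm farther back than shut.
Start: joints at [74.931, 39.483, -11.15, 89.685, 9.013, 51.709, -12.324], TCP at [0.183, -0.598, 0.231] pointing down, gripper open.
Joint ranges: [-172.22, 172.22], [-26.19, 119.32], [-84.43, 86.54], [7.71, 146.69], [-57.33, 237.33], [2.42, 119.75], [-152.13, 152.13]. Speed limits (degrees/s): [147.25, 147.25, 180, 180, 180, 180, 180].

### API

Orientations are given as a 3x3 rotation matrix whose columns are the frame's x, y, z axes.
In Python, from plant import r, cams, models gives the robot as it stands.
- The arm moves only by the tool move_arm, never from a script. Its argument "steps" is a list of rows, each a list of 3 entries, a list of its own where there are three numbers: the gripper command: -1 is fully open, 1 is shut, values between are in proportion, then the shift along the tool's x, y, z in units of 0.25 m (1.0 is 0.25 m), then the turn, a rotation vector about the tool's x, y, z in units of 180 degrees (1.0 is 180 degrees). In form: [[grip, [tx, ty, tz], [wx, wy, wz]], ...]. A call has exactly 10 rows; each row is the pose to reach, as a shift and turn from the pose commanded when the call began, along the tool's axes at that moment, turning the shorter way round; what a row does not reach only later rows make up. A row lasts 1/10 s, in which the tool goes at most 50 mm and 8.59 degrees, less where a joint would pass 70% of its speed; a pose out of reach is approached as far as the arm can. A call with a number of a shift or a turn outside -1 to 1 is refused whole. A call with a gripper value outside its range is refused whole. The fingers move at their own pace and stop on an object; "force" is the grip in N (left out, the last holds). Time passes only in rows, so rows that repeat a pose let the fingers close, or fill a call up. It gives the time, the measured TCP pose, the force, the opening and the grip force at its end, in the units of the state.
- r.observe(): the state, without advancing time (a new reading comes with each control period).
- cams.snapshot(name): name is "side" or "top" or "wrist"; returns a dict with "image" (480x640x3 uint8, red, green, blue), "range_z" (480x640 float32, m along the optical axis (not along the pixel's ray), 0 where there is no reading), "K" (3x3 intrinsics, pixels), "view" (4x4, takes a point from world to camera coordinates); the wrist camera has in their place "hand_eye" (4x4, takes a point from camera to tool coordinates, whose origin is the TCP and whose axes are the flange's). Camera axes: x right, y up, looking along -z (the intrinsics and any distortion apply to the point x, -y, -z); pixel columns grow to the right and rows downward; lengths in m; the calibration is good to about 2 mm. A picture is of the moment at which its call begins: read the wrist's pose just before it.
- r.sign_off(): hands the job in; it is judged then, once.
Trained networks look in the newest picture that a camera, given by its name, has taken for a name from the list of things; names that differ only in an ending like _2 or _b are one class to them, and where a whole thing is asked for, a point or a joint stands for the part that bears it (a point fixed in the world has none). Each returns a list of dicts, best first, with "p" (0 to 1); they miss things now and then, are a little off and sometimes report something else, mostly with a low value. They report only what shows in the picture. A call takes as long as a camera call.
- models.trace(camera, thing): "pixels" (480x640 bool, what is visible of it) and "rect" ([left, top, right, bottom] in pixels, round what is visible of it).
The state is a dict: "clock": time; "joint_pos": joint angles; "dq": joint speeds; "effort": joint torques, N m; "tcp_pos": TCP position; "ee_rot": TCP orientation; "wrist_force": force on the tool from outside, world axes, zero at the start; "moment": the same for the moment, N m; "gripper_width": finger opening in m; "grip_force": force on a finger pad.
Only numpy, scipy, OpenCV 4.12 (cv2) and the standard library are available. Lean on these libraries where they do the work, as an engineer would, in place of code of your own. Each camera call takes 0.05 s, during which the arm holds its last target. There are 200 camera calls.

### The job

Issue the orange spare: lift its hang tab so the slot clears the upturned tip of its peg and slide it off without wrenching the peg, then lay it label (barcode) side up on the metal slide, let go and push it down until it lies flat in the blue tray, up against the tray's far wall. Then press the green button to book it out. Leave the other two packs hanging and do not disturb the things lying about.

Things in the scene. Friction and masses are not known exactly. Their poses are not given: they have to be found in the camera images.
- orange_pack_tab (a point): centre of the orange pack's hang tab, the bar above its peg slot: 80 mm wide, 4 mm thick, from 14 mm below to 14 mm above this point; to be pinched across its 4 mm, from above. Below it the slot, 30 mm wide and 28 mm high, its upper edge resting on the peg; the card's lower edge is 141 mm below. Axes: x = out of the back (white barcode label), y = along the width, z = to the top edge
- orange_pack_mid (a point): centre of the orange card, 63.5 mm below the tab point, same axes. Stiff card 80 x 155 x 4 mm, 0.12 kg, hanging upright on one of the three pegs (varies), its front to the robot. On the front (-x) a clear blister 70 mm wide, 30 mm thick, from 8 to 97 mm above the card's lower edge, which is 77.5 mm below this point
- blue_pack_mid (a point): centre of the blue hang pack, same make, sizes and frame as the orange one: hangs on another peg, 105 or 210 mm to the side; to be left alone
- grey_pack_mid (a point): centre of the grey hang pack, same make, sizes and frame as the orange one: hangs on another peg; to be left alone
- stand: fixed steel peg stand; origin on the bench below the middle of the cross bar's front face; x = away from the peg tips, y along the bar. Level pegs 6 mm thick run 138 mm from the bar to -x at y = -105, 0, 105 mm, axis 185 mm high; the end is turned up steeply, its top 199 mm high (11 mm over the peg). Cards hang 72 to 84 mm before the bar. Bar top 196 mm high, nothing above it; base 110 mm to the front
- peg_middle_tip (a point): top of the upturned tip of the stand's middle peg; the other two tips are 105 mm to either side of it along the stand's y; axes as the stand
- tray: fixed blue collecting tray with the slide before it. Origin on the bench at the junction of tray floor and slide, on the centre line; x = from the slide into the tray, y across, z up. Floor 4 mm thick, from x = 0 to 180 mm, where the far wall stands; inside width 104 mm, side and far walls 42 mm high, open towards the slide
- slide: fixed aluminium slide, origin and axes as the tray: ramp of two runners 34 mm wide with a 44 mm gap between them along the centre line (a finger can run in it), 100 mm long, from the tray floor (x = 0, 4 mm high) up at 28 degrees to x = -88 mm, 51 mm high; side walls 33 mm high, 104 mm apart. A pack laid on it blister down overhangs the top with its tab; it stays or slides a little
- terminal: fixed grey booking-out terminal beside the slide, 105 x 78 x 36 mm with a dark display, origin at the centre of its underside, carrying the button
- book_button_top (a point): centre of the top face of the green push button, 30 mm across, 58 mm above the bench; pressed straight down
- book_button (a joint): travel of the green button, 0 = up to 0.006 m = fully pressed, springs back; 4 N press it fully; it counts from 4 mm on
- screwdriver_grip (a point): handle of a red screwdriver 190 mm long lying on the bench, a bystander
- multimeter: yellow multimeter 150 x 75 x 30 mm lying on the bench, origin centre of its underside, a bystander
- post_holder: black post with a round foot, 44 mm across, 75 mm high, origin centre of its underside, a bystander
- spray: white and blue can, 52 mm across, 160 mm high, origin centre of its underside, a bystander
- tape_roll: yellow roll, 96 mm across, 24 mm high, lying flat, origin centre of its underside, a bystander
- part_box: cardboard box 110 x 80 x 45 mm, origin centre of its underside, a bystander

How it is judged (in metres and radians):
On the way, in this order (a step that is already met when the one before it is completed fails the run):
1. the orange pack is held clear in front of its peg's tip, at hanging height or above (x of orange_pack_tab in the frame of stand below -0.15 m and height (world z) of orange_pack_tab above 0.19 m), for 0.1 s.
2. the orange pack rests on the slide, label side up, let go (contact force between orange_pack and slide above 0.1 N and contact force between the fingers and orange_pack below 0.1 N and angle between orange_pack_mid's own x axis and vertical below 0.9 rad and x of orange_pack_mid in the frame of tray below 0.085 m), for 0.1 s.
3. the orange pack lies flat in the tray against its far wall, label up (x of orange_pack_mid in the frame of tray between 0.086 and 0.11 m and y of orange_pack_mid in the frame of tray between -0.02 and 0.02 m and z of orange_pack_mid in the frame of tray below 0.046 m and angle between orange_pack_mid's own x axis and vertical below 0.15 rad), for 0.2 s.
4. the green button is pressed (value of joint book_button above 0.004 m), for 0.02 s.
At the end, for the whole second after the job is handed in: the orange pack lies at rest in the tray, flat (within 0.15 rad) with its label side up, between the side walls and its leading edge within about 16 mm of the far wall; the button has been pressed and is up again; the blue and grey packs hang where they were (within 30 mm) (all of step 3 and distance of each of blue_pack_mid, grey_pack_mid from where it was at the start of the episode below 0.03 m and linear speed of orange_pack below 0.02 m/s and value of joint book_button below 0.002 m); the robot touches nothing.
It fails at once if the orange pack is wrenched against the stand (over 15 N) (contact force between orange_pack and stand above 15 N).
It fails at once if the blue or the grey pack is shifted by more than 30 mm (not (distance of blue_pack_mid from where it was at the start of the episode below 0.03 m) or not (distance of grey_pack_mid from where it was at the start of the episode below 0.03 m)).
It fails at once if the button is pressed before the pack is in the tray (value of joint book_button above 0.004 m and not (x of orange_pack_mid in the frame of tray between 0.086 and 0.11 m and y of orange_pack_mid in the frame of tray between -0.02 and 0.02 m and z of orange_pack_mid in the frame of tray below 0.046 m and angle between orange_pack_mid's own x axis and vertical below 0.15 rad)).
It fails at once if a bystander on the bench is shifted by more than 30 mm (distance of any of screwdriver_grip, multimeter, post_holder, spray, tape_roll, part_box from where it was at the start of the episode above 0.03 m).
It also fails if it takes over 66 s, if anything falls off the work surface, if the arm or the gripper's body presses on something with over 40 N, if the wrist force passes 120 N, or if a joint passes its speed limit or range.

## Working session

There is one attempt and no reset: what is moved stays moved. The work goes in short steps, Python scripts to look and compute and a tool call to move; the robot and the scene stay as the last step left them, time stands still between calls to the robot, and variables do not carry over. Pictures are saved under pics/ and viewed, at most 10 in all, crops included, and the job is handed in when it is done.

Besides the shell and the picture viewer there is one more tool, called in YAML: its name, and indented under it one key for each argument. move_arm: Moves the arm, as the interface text tells. Shifts and turns lie within -1 to 1; 1 stands for 0.25 m of shift or 180 degrees of turn. Its arguments: {"type":"object","properties":{"steps":{"type":"array"},"force":{"type":"number"}},"required":["steps"]}

```bash
ls; mkdir -p pics
cat > h.py <<'E'
import numpy as np, cv2
from plant import r, cams, models
def world(s, mask, pose=None):
    v,u=np.nonzero(mask & (s["range_z"]>0)); d=s["range_z"][v,u]; K=s["K"]
    pc=np.c_[(u-K[0,2])/K[0,0]*d, -(v-K[1,2])/K[1,1]*d, -d, np.ones(len(d))]
    T=np.linalg.inv(s["view"]) if "view" in s else pose@s["hand_eye"]
    return (pc@T.T)[:,:3]
def pose():
    o=r.observe(); T=np.eye(4); T[:3,:3]=o["ee_rot"]; T[:3,3]=o["tcp_pos"]; return T
E
python3 - <<'E'
from h import *
o=r.observe(); print(o["clock"],o["ee_rot"],o["tcp_pos"],r.grasp_offset,o["gripper_width"])
ims=[]
np.set_printoptions(precision=4,suppress=True)
for c in ["side","top"]:
    s=cams.snapshot(c); ims.append(s["image"]); print(c,s["K"],np.linalg.inv(s["view"]), [k for k in s])
    cv2.imwrite(f"pics/{c}0.png",s["image"][:,:,::-1])
    for t in ["orange_pack_mid","blue_pack_mid","grey_pack_mid","stand","tray","slide","terminal","book_button","screwdriver_grip","multimeter","post_holder","spray","tape_roll","part_box"]:
        L=models.trace(c,t)
        for m in L[:2]:
            P=world(s,m["pixels"])
            if len(P): print(t,round(m["p"],2),m["rect"],len(P),np.median(P,0),np.percentile(P,2,0),np.percentile(P,98,0))
E
```

```text
pics
0.0 [[ 9.56276475e-01  2.92463378e-01 -6.89907989e-04]
 [ 2.92464153e-01 -9.56274904e-01  1.73987208e-03]
 [-1.50892831e-04 -1.86557209e-03 -9.99998248e-01]] [ 0.18251374 -0.59706772  0.23047328] 0.0187 0.08523304447605415
side [[535.7848   0.     323.4048]
 [  0.     535.7848 247.715 ]
 [  0.       0.       1.    ]] [[-0.9045  0.2812 -0.3207  0.1543]
 [-0.4265 -0.5841  0.6906  0.9027]
 [ 0.0068  0.7614  0.6483  0.9218]
 [ 0.      0.      0.      1.    ]] ['image', 'range_z', 'K', 'view']
orange_pack_mid 0.81 [294.8, 211.1, 320.8, 277.3] 1002 [0.5729 0.0918 0.1562] [ 0.5552 -0.0468  0.0054] [0.6198 0.1174 0.2166]
orange_pack_mid 0.25 [206.8, 402.9, 274.2, 465.7] 3198 [0.506  0.4962 0.045 ] [0.4513 0.4382 0.0038] [0.5648 0.547  0.0487]
blue_pack_mid 0.9 [277.8, 236.0, 306.8, 310.6] 1210 [0.561  0.1953 0.1563] [0.5431 0.0844 0.0077] [0.6597 0.222  0.2165]
blue_pack_mid 0.57 [365.9, 362.0, 386.9, 390.9] 448 [0.3282 0.2685 0.0148] [0.3119 0.2433 0.0015] [0.3499 0.2799 0.0732]
grey_pack_mid 0.87 [259.8, 270.5, 288.3, 347.9] 1606 [0.5465 0.3039 0.1523] [0.5272 0.2496 0.073 ] [0.5634 0
[... 3613 characters left out ...]
0, 261.0, 361.9, 295.9] 251 [ 0.4119 -0.0414  0.0229] [ 0.3613 -0.0593 -0.0034] [ 0.4559 -0.0258  0.0316]
multimeter 0.59 [196.8, 277.8, 245.8, 323.3] 1138 [0.3412 0.3781 0.0309] [0.2829 0.3112 0.0098] [0.4004 0.4465 0.0427]
post_holder 0.46 [252.3, 291.6, 267.4, 311.6] 143 [0.3344 0.2541 0.0102] [ 0.3122  0.2343 -0.0031] [0.3541 0.276  0.0589]
spray 0.8 [314.0, 155.0, 329.5, 174.3] 365 [0.7519 0.0579 0.1517] [0.7386 0.0341 0.0127] [0.7826 0.0826 0.1665]
tape_roll 0.59 [444.4, 286.6, 478.1, 316.8] 283 [ 0.3358 -0.3887  0.0232] [ 0.2894 -0.4315  0.0115] [ 0.3747 -0.3436  0.0316]
part_box 0.73 [167.6, 229.3, 211.4, 267.5] 957 [0.5119 0.479  0.0442] [0.4547 0.4262 0.0061] [0.5686 0.5343 0.0531]
```

Run:
```python
import cv2,numpy as np
a=cv2.imread("pics/side0.png")[150:390,190:510]; b=cv2.imread("pics/top0.png")[130:330,180:500]
a=cv2.resize(a,(800,600),interpolation=2)[:,:]; b=cv2.resize(b,(800,500),interpolation=2)
cv2.imwrite("pics/a.png",a);cv2.imwrite("pics/b.png",b)
```

```text
(no output)
```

View pics/a.png

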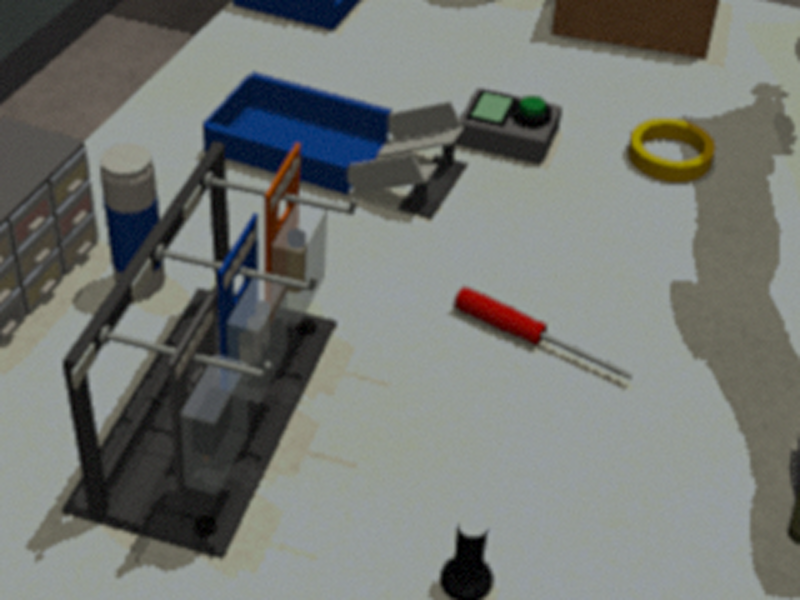

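View pics/b.png

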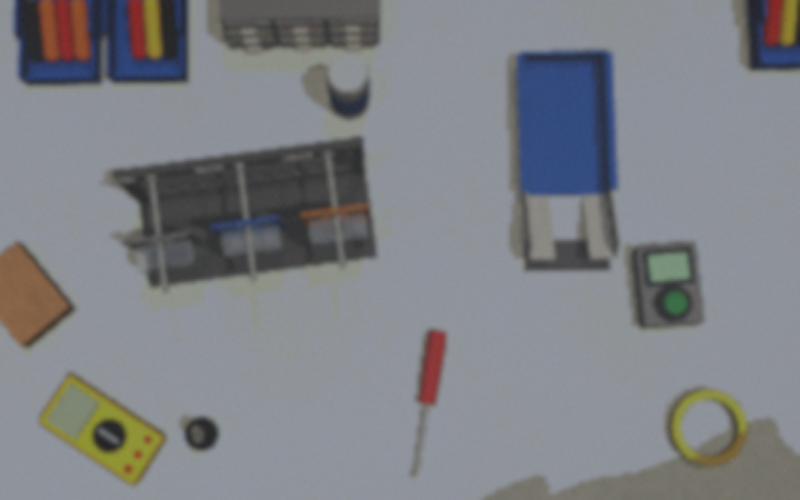

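```bash
cat >> h.py <<'E'
from scipy.spatial.transform import Rotation as Ro
np.set_printoptions(precision=4,suppress=True)
def go(pos,R=None):
    T=pose(); R=T[:3,:3] if R is None else R
    print("shift",T[:3,:3].T@(np.array(pos)-T[:3,3])/0.25,"turn",Ro.from_matrix(T[:3,:3].T@R).as_rotvec()/np.pi)
def down(yaw): # tool down, tool y at yaw deg in world
    a=np.radians(yaw); y=np.array([np.cos(a),np.sin(a),0]); z=np.array([0,0,-1.]); return np.c_[np.cross(y,z),y,z]
E
python3 - <<'E'
from h import *
s=cams.snapshot("wrist"); print(s["K"],s["hand_eye"])
go([.45,-.15,.42],down(7))
E
```

```text
[[359.648    0.     321.3337]
 [  0.     359.648  248.567 ]
 [  0.       0.       1.    ]] [[-0.0007  0.9599  0.2803  0.0716]
 [ 1.      0.0005  0.0008 -0.0012]
 [ 0.0007  0.2803 -0.9599 -0.1431]
 [ 0.      0.      0.      1.    ]]
shift [ 1.5458 -1.3998 -0.7548] turn [ 0.      0.     -0.4444]
```

move_arm:
  steps:
    - [-1, [0.15, -0.14, -0.1], [0, 0, -0.045]]
    - [-1, [0.3, -0.28, -0.2], [0, 0, -0.09]]
    - [-1, [0.45, -0.42, -0.3], [0, 0, -0.135]]
    - [-1, [0.6, -0.55, -0.4], [0, 0, -0.18]]
    - [-1, [0.75, -0.69, -0.5], [0, 0, -0.225]]
    - [-1, [0.9, -0.82, -0.6], [0, 0, -0.27]]
    - [-1, [1, -0.92, -0.7], [0, 0, -0.315]]
    - [-1, [1, -0.92, -0.75], [0, 0, -0.36]]
    - [-1, [1, -0.92, -0.75], [0, 0, -0.4]]
    - [-1, [1, -0.92, -0.75], [0, 0, -0.44]]

```text
clock: 2.55
tcp_pos: [0.3556, -0.3037, 0.4201]
ee_rot: [[-0.116, 0.993, 0.002], [0.993, 0.116, -0.002], [-0.002, 0.002, -1.0]]
wrist_force: [-0.1, -0.2, -0.8]
gripper_width: 0.0854
grip_force: 0.0
```

Run:
```python
from h import *
print(r.observe()["joint_pos"])
go([.45,-.15,.42],down(7))
```

```text
[ 61.7701  18.0829 -37.7975  96.9791  11.844   68.81    27.7163]
shift [ 0.5671  0.4461 -0.0002] turn [ 0.0006  0.0008 -0.0019]
```

move_arm:
  steps:
    - [-1, [0.19, 0.15, 0], [0, 0, 0]]
    - [-1, [0.38, 0.3, 0], [0, 0, 0]]
    - [-1, [0.57, 0.45, 0], [0, 0, 0]]
    - [-1, [0.57, 0.45, 0], [0, 0, 0]]
    - [-1, [0.57, 0.45, 0], [0, 0, 0]]
    - [-1, [0.57, 0.45, 0], [0, 0, 0]]
    - [-1, [0.57, 0.45, 0], [0, 0, 0]]
    - [-1, [0.57, 0.45, 0], [0, 0, 0]]
    - [-1, [0.57, 0.45, 0], [0, 0, 0]]
    - [-1, [0.57, 0.45, 0], [0, 0, 0]]

```text
clock: 3.55
tcp_pos: [0.4507, -0.1515, 0.4188]
ee_rot: [[-0.107, 0.994, -0.0], [0.994, 0.107, -0.0], [-0.0, -0.0, -1.0]]
wrist_force: [0.3, 0.1, 0.1]
gripper_width: 0.0856
grip_force: 0.0
```

Run:
```python
from h import *
T=pose(); print(T[:3,3],r.observe()["joint_pos"])
s=cams.snapshot("wrist"); cv2.imwrite("pics/w1.png",s["image"][:,:,::-1])
M={}
for t in ["orange_pack_mid","tray","slide","book_button","stand"]:
    L=models.trace("wrist",t)
    if L:
        m=L[0]; P=world(s,m["pixels"],T); M[t]=m["pixels"]; print(t,m["p"],m["rect"],len(P),np.median(P,0),np.percentile(P,2,0),np.percentile(P,98,0))
np.savez("w1.npz",T=T,rz=s["range_z"],K=s["K"],he=s["hand_eye"],img=s["image"],**M)
```

```text
[ 0.4507 -0.1515  0.4188] [ 41.2245  19.4724 -40.4808  95.8289  13.3613  69.6415   3.7947]
orange_pack_mid 0.63 [433.1, 2.9, 514.6, 58.3] 3564 [0.5794 0.0505 0.1559] [0.5598 0.0391 0.0084] [0.6001 0.0862 0.2157]
tray 0.65 [363.3, 205.8, 567.2, 304.5] 14153 [ 0.6934 -0.2245  0.0054] [ 0.5396 -0.2767  0.0014] [ 0.8135 -0.1585  0.0581]
slide 0.62 [362.4, 204.3, 444.1, 292.2] 3985 [ 0.5687 -0.2275  0.0226] [ 0.5342 -0.2716  0.0008] [ 0.6301 -0.1612  0.0719]
book_button 0.52 [320.4, 312.2, 342.0, 331.2] 300 [ 0.4846 -0.3407  0.0577] [ 0.4717 -0.3609  0.0485] [ 0.4982 -0.3289  0.0597]
stand 0.72 [411.5, 1.8, 598.0, 73.8] 6193 [0.6635 0.0557 0.0076] [0.5522 0.0364 0.0043] [0.6962 0.1188 0.1968]
```

View pics/w1.png

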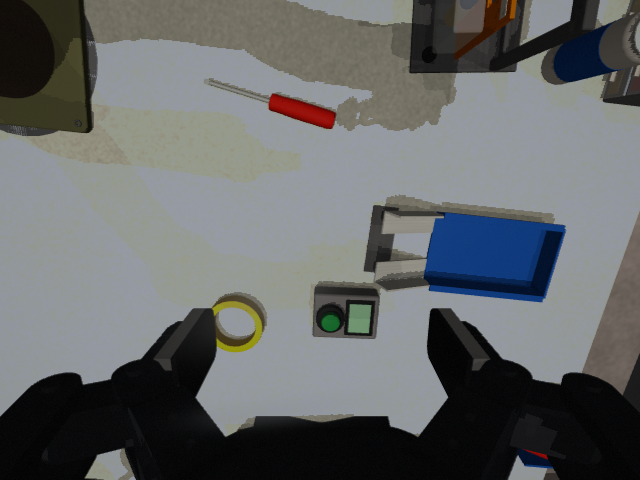

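Run:
```python
import numpy as np,cv2
from h import world, go, down
d=np.load("w1.npz"); s=dict(range_z=d["rz"],K=d["K"],hand_eye=d["he"]); T=d["T"]; img=d["img"].astype(int)
def rect(P,n): 
    (c,w,a)=cv2.minAreaRect((P[:,:2]*1000).astype(np.float32)); print(n,len(P),np.round(c,1),np.round(w,1),round(a,2))
blue=(img[...,2]>img[...,0]+40)&d["tray"]
P=world(s,blue,T); print(np.percentile(P[:,2],[1,25,50,75,99]))
rect(P[P[:,2]<.012],"floor"); R=P[(P[:,2]>.038)&(P[:,2]<.05)]; rect(R,"rim")
rect(P,"blue all")
F=P[P[:,2]<.012]; print("floor z",np.median(F[:,2]))
# slide: runner surfaces
S=world(s,d["slide"]&~blue,T); rect(S[S[:,2]>.01],"slide")
B=world(s,(img[...,1]>img[...,0]+40)&d["book_button"],T); rect(B[B[:,2]>.05],"button"); print(np.median(B,0))
O=world(s,(img[...,0]>img[...,2]+60)&(np.arange(480)[:,None]<70)&(np.arange(640)[None]>430),T); O=O[O[:,2]>.05]
print("orange",len(O)); 
# fit plane x = a+b y+c z
A=np.c_[np.ones(len(O)),O[:,1]-.08,O[:,2]-.2]; k=np.linalg.lstsq(A,O[:,0],rcond=None)[0]
for _ in range(5):
    e=abs(O[:,0]-A@k)<.004; k=np.linalg.lstsq(A[e],O[e,0],rcond=None)[0]
print(k,e.sum(),O[:,1].min(),O[:,1].max(),O[:,2].max())
bench=world(s,(np.arange(480)[:,None]>130)&(np.arange(480)[:,None]<190)&(np.arange(640)[None]>150)&(np.arange(640)[None]<350),T);print("bench z",np.median(bench[:,2]))
go([.525,.0,.40],down(7))
```

```text
[0.0022 0.0039 0.0047 0.0066 0.0448]
floor 6540 [ 729.2 -234. ] [125.6 194.3] 89.93
rim 1799 [ 724.8 -217.9] [124.8 185.4] 89.89
blue all 8558 [ 729.3 -226.1] [141.3 194.4] 89.92
floor z 0.004330920034270047
slide 2509 [ 590.1 -217.2] [112.6  94.7] 89.83
button 235 [ 484.6 -342.9] [27.4 27. ] 51.85
[ 0.4848 -0.3429  0.058 ]
orange 221
[ 0.5881 -0.091  -0.0244] 221 0.03830480534749263 0.07145723389976019 0.21857064356892358
bench z 0.0004296732514447177
shift [0.5678 0.3593 0.0752] turn [ 0.      0.     -0.0044]
```

move_arm:
  steps:
    - [0.2, [0.17, 0.1, 0.05], [0, 0, 0]]
    - [0.2, [0.34, 0.2, 0.1], [0, 0, 0]]
    - [0.2, [0.51, 0.3, 0.15], [0, 0, 0]]
    - [0.2, [0.68, 0.4, 0.2], [0, 0, 0]]
    - [0.2, [0.85, 0.48, 0.24], [0, 0, 0]]
    - [0.2, [0.85, 0.48, 0.24], [0, 0, 0]]
    - [0.2, [0.85, 0.48, 0.24], [0, 0, 0]]
    - [0.2, [0.85, 0.48, 0.24], [0, 0, 0]]
    - [0.2, [0.85, 0.48, 0.24], [0, 0, 0]]
    - [0.2, [0.85, 0.48, 0.24], [0, 0, 0]]

```text
clock: 4.85
tcp_pos: [0.5474, 0.0718, 0.3591]
ee_rot: [[-0.105, 0.994, 0.001], [0.994, 0.105, -0.001], [-0.001, 0.001, -1.0]]
wrist_force: [-0.2, 0.0, 0.1]
gripper_width: 0.0342
grip_force: 0.0
```

Run:
```python
from h import *
T=pose(); print(T[:3,3],r.observe()["joint_pos"],r.observe()["gripper_width"])
s=cams.snapshot("wrist"); cv2.imwrite("pics/w2.png",s["image"][:,:,::-1])
M={}
for t in ["orange_pack_mid","stand"]:
    L=models.trace("wrist",t)
    if L:
        m=L[0]; P=world(s,m["pixels"],T); M[t]=m["pixels"]; print(t,m["p"],m["rect"],len(P),np.median(P,0),np.percentile(P,2,0),np.percentile(P,98,0))
np.savez("w2.npz",T=T,rz=s["range_z"],K=s["K"],he=s["hand_eye"],img=s["image"],**M)
img=s["image"].astype(int)
O=world(s,(img[...,0]>img[...,2]+60)&(img[...,0]>img[...,1]+40),T); O=O[(O[:,2]>.195)&(O[:,2]<.23)]
(c,w,a)=cv2.minAreaRect((O[:,:2]*1000).astype(np.float32)); print("orange top",len(O),c,w,a,O[:,2].max(),np.median(O,0))
A=world(s,np.ones((480,640),bool),T); A=A[(A[:,2]>.185)&(A[:,2]<.204)]
(c,w,a)=cv2.minAreaRect((A[:,:2]*1000).astype(np.float32)); print("peg/bar",len(A),c,w,a)
```

```text
[0.5474 0.0718 0.3591] [ 11.4811  29.5744 -39.5083  90.8715  20.0378  66.7936 -26.2852] 0.03419358970163381
orange_pack_mid 0.66 [334.4, 169.0, 373.5, 279.2] 3152 [0.5795 0.0851 0.1578] [0.5577 0.0429 0.0879] [0.5913 0.1182 0.217 ]
stand 0.78 [286.9, 0.0, 489.9, 275.2] 26909 [0.6434 0.179  0.0074] [0.5314 0.0517 0.0044] [0.6916 0.3106 0.1973]
orange top 539 (587.1419677734375, 78.74761962890625) (4.116753578186035, 79.90103912353516) 6.66231107711792 0.21791252996500998 [0.5866 0.0824 0.2161]
peg/bar 7977 (588.837890625, 144.47970581054688) (154.12130737304688, 217.17477416992188) 7.150166034698486
```

View pics/w2.png

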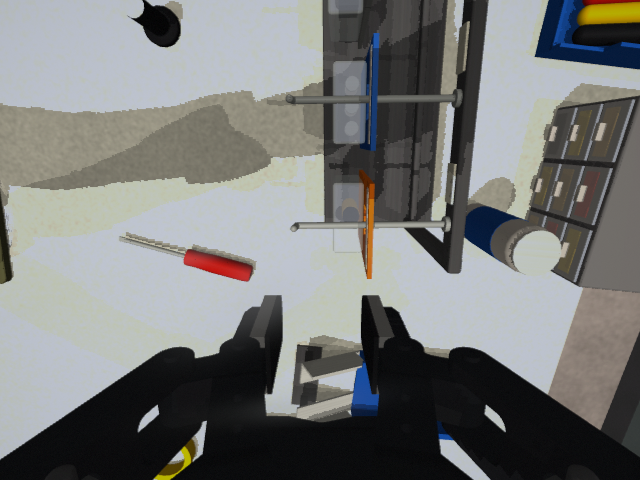

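Run:
```python
from h import *
go([.587,.0787,.30],down(6.8))
go([.587,.0787,.1945],down(6.8))
```

```text
shift [0.0075 0.1601 0.2361] turn [ 0.0001  0.0001 -0.0037]
shift [0.0077 0.16   0.6581] turn [ 0.0001  0.0001 -0.0037]
```

move_arm:
  steps:
    - [0.2, [0.008, 0.1, 0.1], [0, 0, -0.004]]
    - [0.2, [0.008, 0.16, 0.2], [0, 0, -0.004]]
    - [0.2, [0.008, 0.16, 0.3], [0, 0, -0.004]]
    - [0.2, [0.008, 0.16, 0.42], [0, 0, -0.004]]
    - [0.2, [0.008, 0.16, 0.54], [0, 0, -0.004]]
    - [0.2, [0.008, 0.16, 0.62], [0, 0, -0.004]]
    - [0.2, [0.008, 0.16, 0.658], [0, 0, -0.004]]
    - [0.2, [0.008, 0.16, 0.658], [0, 0, -0.004]]
    - [0.2, [0.008, 0.16, 0.658], [0, 0, -0.004]]
    - [0.2, [0.008, 0.16, 0.658], [0, 0, -0.004]]

```text
clock: 6.0
tcp_pos: [0.5878, 0.0801, 0.1957]
ee_rot: [[-0.12, 0.993, 0.003], [0.993, 0.12, 0.001], [0.0, 0.003, -1.0]]
wrist_force: [0.0, 0.4, 0.4]
gripper_width: 0.0342
grip_force: 0.0
```

move_arm:
  steps:
    - [0.5, [0, 0, 0], [0, 0, 0]]
    - [0.7, [0, 0, 0], [0, 0, 0]]
    - [0.8, [0, 0, 0], [0, 0, 0]]
    - [0.9, [0, 0, 0], [0, 0, 0]]
    - [1, [0, 0, 0], [0, 0, 0]]
    - [1, [0, 0, 0], [0, 0, 0]]
    - [1, [0, 0, 0], [0, 0, 0]]
    - [1, [0, 0, 0], [0, 0, 0]]
    - [1, [0, 0, 0], [0, 0, 0]]
    - [1, [0, 0, 0], [0, 0, 0]]
  force: 40

```text
clock: 7.0
tcp_pos: [0.5869, 0.0798, 0.1944]
ee_rot: [[-0.121, 0.993, 0.0], [0.993, 0.121, -0.0], [-0.0, 0.0, -1.0]]
wrist_force: [-0.7, 0.2, 2.9]
gripper_width: 0.0028
grip_force: 41.6
```

move_arm:
  steps:
    - [1, [0, 0, -0.01], [0, 0, 0]]
    - [1, [0, 0, -0.02], [0, 0, 0]]
    - [1, [0, 0, -0.03], [0, 0, 0]]
    - [1, [0, 0, -0.04], [0, 0, 0]]
    - [1, [0, 0, -0.05], [0, 0, 0]]
    - [1, [0, 0, -0.06], [0, 0, 0]]
    - [1, [0, 0, -0.066], [0, 0, 0]]
    - [1, [0, 0, -0.066], [0, 0, 0]]
    - [1, [0, 0, -0.066], [0, 0, 0]]
    - [1, [0, 0, -0.066], [0, 0, 0]]

```text
clock: 8.0
tcp_pos: [0.5868, 0.0797, 0.2107]
ee_rot: [[-0.121, 0.993, -0.0], [0.993, 0.121, -0.0], [-0.0, -0.0, -1.0]]
wrist_force: [-0.8, -1.7, -1.8]
gripper_width: 0.003
grip_force: 41.1
```

Run:
```python
from h import *
T=pose()
s=cams.snapshot("side"); a=s["image"][190:310,230:390]; b=cams.snapshot("wrist"); np.savez("w3.npz",T=T,rz=b["range_z"],K=b["K"],he=b["hand_eye"],img=b["image"])
a=cv2.resize(a,(560,420),interpolation=2); w=cv2.resize(b["image"][200:440,200:440],(240,240)); 
c=np.zeros((420,800,3),np.uint8); c[:,:560]=a; c[:240,560:]=w; cv2.imwrite("pics/l1.png",c[:,:,::-1])
```

```text
(no output)
```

View pics/l1.png

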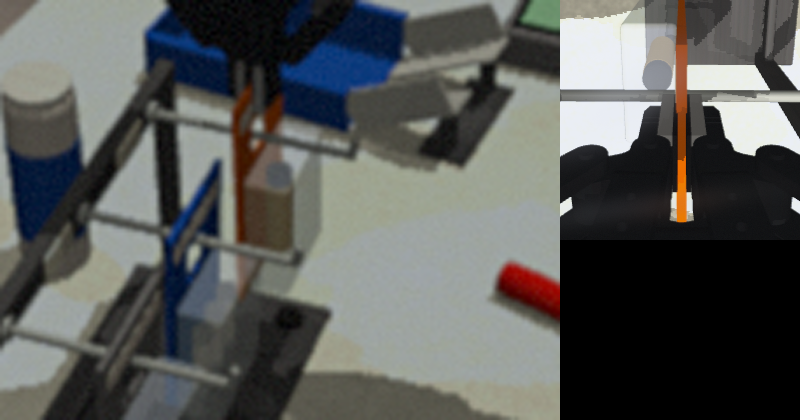

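move_arm:
  steps:
    - [1, [0, -0.04, 0], [0, 0, 0]]
    - [1, [0, -0.09, 0], [0, 0, 0]]
    - [1, [0, -0.14, 0], [0, 0, 0]]
    - [1, [0, -0.19, 0], [0, 0, 0]]
    - [1, [0, -0.24, 0], [0, 0, 0]]
    - [1, [0, -0.29, 0], [0, 0, 0]]
    - [1, [0, -0.34, 0], [0, 0, 0]]
    - [1, [0, -0.39, 0], [0, 0, 0]]
    - [1, [0, -0.42, 0], [0, 0, 0]]
    - [1, [0, -0.44, 0], [0, 0, 0]]

```text
clock: 9.1
tcp_pos: [0.4774, 0.0664, 0.2109]
ee_rot: [[-0.121, 0.993, 0.0], [0.993, 0.121, -0.0], [-0.0, 0.0, -1.0]]
wrist_force: [1.0, 0.2, -1.3]
gripper_width: 0.003
grip_force: 41.1
```

Run:
```python
import numpy as np,cv2
from h import world, pose, r
T=pose();print(r.observe()["joint_pos"])
d=np.load("w1.npz"); s=dict(range_z=d["rz"],K=d["K"],hand_eye=d["he"]); T=d["T"]
m=np.zeros((480,640),bool); m[195:315,350:580]=1; P=world(s,m,T)
# rim tops per x-band
for x0 in np.arange(.54,.82,.02):
    Q=P[(abs(P[:,0]-x0)<.01)]; 
    zt=.046 if x0>.64 else None
    if zt: Q=Q[(Q[:,2]>.040)&(Q[:,2]<.049)]
    else: Q=Q[Q[:,2]>.012]
    y=Q[:,1]; lo=y[y<-.217]; hi=y[y>=-.217]
    if len(lo)and len(hi): print(round(x0,2),len(lo),len(hi),"lo",np.percentile(lo,[5,50,95]),"hi",np.percentile(hi,[5,50,95]))
Q=P[(P[:,2]>.04)&(P[:,2]<.049)&(P[:,0]>.79)]; print("far",np.percentile(Q[:,0],[2,10,25,50,75,90,98]))
# runners: inner edges, points on ramp plane
for x0 in np.arange(.55,.63,.01):
    zr=.004+(.632-x0)*np.tan(np.radians(28)); Q=P[(abs(P[:,0]-x0)<.005)&(abs(P[:,2]-zr)<.008)]; y=Q[:,1]
    print(round(x0,3),len(y),"neg",np.percentile(y[y<-.217],[2,98]) if (y<-.217).any() else 0,"pos",np.percentile(y[y>-.217],[2,98]) if (y>-.217).any() else 0, np.median(Q[:,2])-zr)
```

```text
[  8.9225  33.9178 -35.1275 114.3815  29.5242  40.6922 -37.6553]
0.54 434 127 lo [-0.33   -0.3041 -0.2463] hi [-0.1931 -0.1765 -0.162 ]
0.56 506 299 lo [-0.3257 -0.27   -0.2415] hi [-0.1935 -0.1766 -0.1611]
0.58 351 258 lo [-0.2711 -0.2644 -0.2407] hi [-0.1934 -0.1769 -0.1612]
0.6 330 247 lo [-0.2712 -0.2639 -0.2405] hi [-0.1929 -0.177  -0.1612]
0.62 196 139 lo [-0.2718 -0.27   -0.2423] hi [-0.1928 -0.1719 -0.1612]
0.64 82 90 lo [-0.2787 -0.2737 -0.2693] hi [-0.1645 -0.1603 -0.1555]
0.66 84 97 lo [-0.2786 -0.2738 -0.2695] hi [-0.1651 -0.1603 -0.1557]
0.68 84 93 lo [-0.2789 -0.274  -0.2694] hi [-0.1648 -0.1602 -0.1557]
0.7 85 92 lo [-0.2792 -0.274  -0.2697] hi [-0.1651 -0.1604 -0.1557]
0.72 84 99 lo [-0.2788 -0.2738 -0.2694] hi [-0.165  -0.1603 -0.1557]
0.74 85 93 lo [-0.2788 -0.274  -0.2697] hi [-0.1653 -0.1605 -0.156 ]
0.76 84 96 lo [-0.2793 -0.2742 -0.2695] hi [-0.1652 -0.1606 -0.1558]
0.78 85 91 lo [-0.2791 -0.2741 -0.2697] hi [-0.165  -0.1606 -0.1559]
0.8 80 94 lo [-0.2793 -0.2741 -0.2699] hi [-0.1655 -0.1605 -0.1561]
far [0.7912 0.7951 0.8021 0.8121 0.814  0.8152 0.8163]
0.55 265 neg [-0.3224 -0.2392] pos [-0.1947 -0.1612] 0.0008747753119481144
0.56 291 neg [-0.3306 -0.2396] pos [-0.195  -0.1612] 0.00019106840129748393
0.57 220 neg [-0.2703 -0.2393] pos [-0.1953 -0.1612] 0.0008918909277306347
0.58 212 neg [-0.2707 -0.2391] pos [-0.1938 -0.1612] 0.0008821379764807208
0.59 207 neg [-0.2705 -0.2394] pos [-0.1941 -0.1613] 0.000924386417136238
0.6 201 neg [-0.2703 -0.2393] pos [-0.1944 -0.1612] 0.000976981083681886
0.61 202 neg [-0.2707 -0.2393] pos [-0.1943 -0.1613] 0.0007156871666729597
0.62 192 neg [-0.2707 -0.2392] pos [-0.1957 -0.1601] 0.0009058689257697358
```

```bash
cat >> h.py <<'E'
def tilt(b): # tool pitched b deg forward of straight down, in world xz; tool x=+y
    a=np.radians(b); z=np.array([np.sin(a),0,-np.cos(a)]); x=np.array([0,1.,0]); return np.c_[x,np.cross(z,x),z]
E
python3 - <<'E'
from h import *
print(tilt(62)); go([.45,-.15,.29]); go([.47,-.216,.29],tilt(62))
E
```

```text
[[ 0.      0.4695  0.8829]
 [ 1.     -0.      0.    ]
 [ 0.      0.8829 -0.4695]]
shift [-0.8461 -0.2132 -0.3164] turn [0. 0. 0.]
shift [-1.1179 -0.1656 -0.3163] turn [-0.344  -0.0208  0.0347]
```

move_arm:
  steps:
    - [1, [-0.15, -0.05, -0.1], [0, 0, 0]]
    - [1, [-0.33, -0.1, -0.2], [0, 0, 0]]
    - [1, [-0.51, -0.15, -0.28], [0, 0, 0]]
    - [1, [-0.69, -0.18, -0.316], [-0.03, -0.002, 0.003]]
    - [1, [-0.85, -0.2, -0.316], [-0.075, -0.005, 0.008]]
    - [1, [-0.95, -0.2, -0.316], [-0.12, -0.007, 0.012]]
    - [1, [-1, -0.2, -0.316], [-0.16, -0.01, 0.016]]
    - [1, [-1, -0.2, -0.316], [-0.2, -0.012, 0.02]]
    - [1, [-1, -0.18, -0.316], [-0.24, -0.014, 0.024]]
    - [1, [-1, -0.17, -0.316], [-0.28, -0.017, 0.028]]

```text
clock: 10.1
tcp_pos: [0.4413, -0.1835, 0.2711]
ee_rot: [[-0.076, 0.884, 0.461], [0.997, 0.069, 0.031], [-0.004, 0.462, -0.887]]
wrist_force: [-1.5, 0.3, -1.4]
gripper_width: 0.003
grip_force: 41.1
```

Run:
```python
from h import *
print(r.observe()["joint_pos"]); go([.51,-.216,.20],tilt(62))
```

```text
[ 63.0051  26.1556 -52.8811 132.4185  68.1364  11.4942 -42.8356]
shift [-0.1491  0.1025  0.375 ] turn [-0.1913 -0.0163  0.0184]
```

move_arm:
  steps:
    - [1, [-0.05, 0.02, 0.05], [-0.03, -0.003, 0.003]]
    - [1, [-0.1, 0.05, 0.1], [-0.06, -0.006, 0.006]]
    - [1, [-0.15, 0.1, 0.15], [-0.09, -0.008, 0.009]]
    - [1, [-0.15, 0.1, 0.15], [-0.12, -0.01, 0.012]]
    - [1, [-0.15, 0.1, 0.15], [-0.15, -0.013, 0.015]]
    - [1, [-0.15, 0.1, 0.15], [-0.17, -0.015, 0.017]]
    - [1, [-0.15, 0.1, 0.15], [-0.19, -0.016, 0.018]]
    - [1, [-0.15, 0.1, 0.15], [-0.19, -0.016, 0.018]]
    - [1, [-0.15, 0.1, 0.15], [-0.19, -0.016, 0.018]]
    - [1, [-0.15, 0.1, 0.15], [-0.19, -0.016, 0.018]]

```text
clock: 11.1
tcp_pos: [0.5001, -0.2349, 0.2568]
ee_rot: [[-0.018, 0.481, 0.876], [1.0, 0.005, 0.018], [0.004, 0.876, -0.481]]
wrist_force: [0.8, -0.7, -0.8]
gripper_width: 0.003
grip_force: 41.3
```

Run:
```python
from h import *
print(r.observe()["joint_pos"]); go([.51,-.216,.20],tilt(62))
```

```text
[ 81.0186  66.1451 -84.4265 146.586  150.6206  54.9998 -99.0963]
shift [ 0.0738 -0.1795  0.1453] turn [-0.0043 -0.0057  0.0017]
```

Run:
```python
from h import *
go([.525,-.216,.15],tilt(62))
```

```text
shift [ 0.072  -0.326   0.2941] turn [-0.0043 -0.0057  0.0017]
```

move_arm:
  steps:
    - [1, [0.02, -0.04, 0.06], [0, 0, 0]]
    - [1, [0.04, -0.08, 0.12], [-0.004, -0.005, 0.001]]
    - [1, [0.06, -0.13, 0.18], [-0.004, -0.005, 0.001]]
    - [1, [0.072, -0.18, 0.24], [-0.004, -0.005, 0.001]]
    - [1, [0.072, -0.23, 0.294], [-0.004, -0.005, 0.001]]
    - [1, [0.072, -0.28, 0.294], [-0.004, -0.005, 0.001]]
    - [1, [0.072, -0.326, 0.294], [-0.004, -0.005, 0.001]]
    - [1, [0.072, -0.326, 0.294], [-0.004, -0.005, 0.001]]
    - [1, [0.072, -0.326, 0.294], [-0.004, -0.005, 0.001]]
    - [1, [0.072, -0.326, 0.294], [-0.004, -0.005, 0.001]]

```text
clock: 12.1
tcp_pos: [0.5291, -0.2202, 0.1496]
ee_rot: [[-0.005, 0.47, 0.882], [1.0, 0.002, 0.005], [0.0, 0.882, -0.47]]
wrist_force: [-0.5, 1.2, -0.9]
gripper_width: 0.0029
grip_force: 41.3
```

Run:
```python
from h import *
T=pose();print(r.observe()["joint_pos"]); go([.525,-.216,.0995],tilt(62))
s=cams.snapshot("side"); a=s["image"][150:270,290:450]; b=cams.snapshot("wrist")
np.savez("w4.npz",T=T,rz=b["range_z"],K=b["K"],he=b["hand_eye"],img=b["image"])
c=np.zeros((300,800,3),np.uint8); c[:,:400]=cv2.resize(a,(400,300),interpolation=2); c[:,400:]=cv2.resize(b["image"],(400,300)); cv2.imwrite("pics/p1.png",c[:,:,::-1])
```

```text
[ 74.5902  89.0729 -84.426  146.6468 155.885   72.1967 -84.7802]
shift [ 0.0168 -0.1846  0.08  ] turn [-0.0003 -0.0015  0.0006]
```

View pics/p1.png

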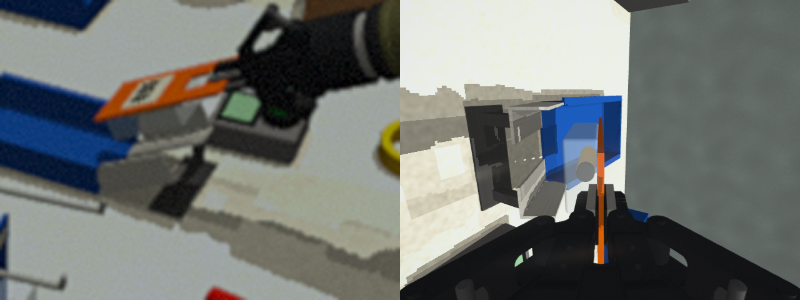

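move_arm:
  steps:
    - [1, [0.017, -0.02, 0.01], [0, -0.001, 0]]
    - [1, [0.017, -0.04, 0.02], [0, -0.001, 0]]
    - [1, [0.017, -0.06, 0.03], [0, -0.001, 0]]
    - [1, [0.017, -0.08, 0.04], [0, -0.001, 0]]
    - [1, [0.017, -0.1, 0.05], [0, -0.001, 0]]
    - [1, [0.017, -0.12, 0.06], [0, -0.001, 0]]
    - [1, [0.017, -0.14, 0.07], [0, -0.001, 0]]
    - [1, [0.017, -0.16, 0.08], [0, -0.001, 0]]
    - [1, [0.017, -0.18, 0.08], [0, -0.001, 0]]
    - [1, [0.017, -0.184, 0.08], [0, -0.001, 0]]

```text
clock: 13.2
tcp_pos: [0.5244, -0.2154, 0.0979]
ee_rot: [[-0.001, 0.47, 0.883], [1.0, -0.002, 0.003], [0.003, 0.883, -0.47]]
wrist_force: [2.3, 0.7, 1.0]
gripper_width: 0.003
grip_force: 41.0
```

Run:
```python
from h import *
o=r.observe();print(o["joint_pos"],o["wrist_force"],o["moment"]); go([.525,-.216,.0955],tilt(62))
```

```text
[ 75.4093  98.0295 -81.7407 146.0217 161.362   74.1681 -79.0334] [2.3276 0.6626 1.0391] [-0.0239  0.3519  0.1165]
shift [-0.0024 -0.0074  0.0065] turn [-0.0002 -0.0009 -0.0007]
```

move_arm:
  steps:
    - [0.8, [0, 0, 0], [0, 0, 0]]
    - [0.6, [0, 0, 0], [0, 0, 0]]
    - [0.45, [0, 0, 0], [0, 0, 0]]
    - [0.45, [0, 0, 0], [0, 0, 0]]
    - [0.45, [0, 0, 0], [0, 0, 0]]
    - [0.45, [0, 0, -0.04], [0, 0, 0]]
    - [0.45, [0, 0, -0.09], [0, 0, 0]]
    - [0.45, [0, 0, -0.15], [0, 0, 0]]
    - [0.45, [0, 0, -0.2], [0, 0, 0]]
    - [0.45, [0, 0, -0.2], [0, 0, 0]]

```text
clock: 14.2
tcp_pos: [0.4967, -0.2368, 0.1152]
ee_rot: [[-0.016, 0.474, 0.88], [1.0, -0.002, 0.019], [0.011, 0.881, -0.474]]
wrist_force: [0.2, -0.4, -0.5]
gripper_width: 0.0235
grip_force: 0.0
```

Run:
```python
from h import *
T=pose();print(r.observe()["joint_pos"])
s=cams.snapshot("side"); m=models.trace("side","orange_pack_mid"); 
for k in m[:2]: 
    P=world(s,k["pixels"]); print(k["p"],k["rect"],np.median(P,0),np.percentile(P,[2,98],0))
a=s["image"][150:270,290:450]; b=cams.snapshot("wrist")
c=np.zeros((300,800,3),np.uint8); c[:,:400]=cv2.resize(a,(400,300),interpolation=2); c[:,400:]=cv2.resize(b["image"],(400,300)); cv2.imwrite("pics/p2.png",c[:,:,::-1])
```

```text
[ 82.0024  96.0338 -84.3833 146.6673 156.3081  67.9475 -75.6224]
0.87 [327.9, 191.0, 384.4, 216.0] [ 0.5627 -0.2078  0.0717] [[ 0.5065 -0.2544  0.0389]
 [ 0.6382 -0.1753  0.1094]]
```

View pics/p2.png

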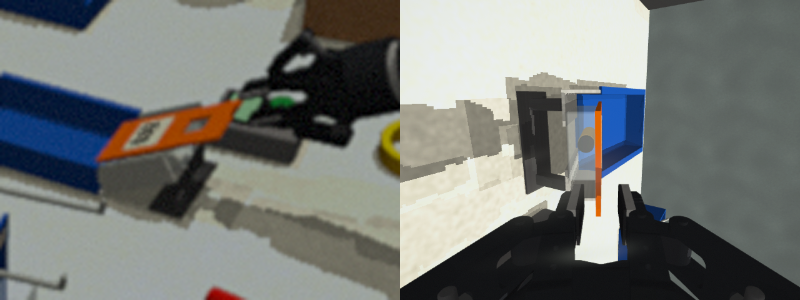

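move_arm:
  steps:
    - [0.45, [0, 0, -0.02], [0.03, 0, 0]]
    - [0.45, [0.02, 0, -0.04], [0.06, 0, 0]]
    - [0.45, [0.04, 0, -0.08], [0.09, 0, 0]]
    - [0.45, [0.06, 0, -0.12], [0.12, 0, 0]]
    - [0.45, [0.08, 0, -0.16], [0.15, 0, 0]]
    - [0.45, [0.08, 0, -0.2], [0.17, 0, 0]]
    - [0.45, [0.08, 0, -0.24], [0.19, 0, 0]]
    - [0.45, [0.08, 0.04, -0.24], [0.19, 0, 0]]
    - [0.6, [0.08, 0.12, -0.24], [0.19, 0, 0]]
    - [0.8, [0.08, 0.2, -0.24], [0.19, 0, 0]]

```text
clock: 15.35
tcp_pos: [0.4681, -0.2161, 0.1874]
ee_rot: [[-0.02, 0.887, 0.461], [1.0, 0.012, 0.02], [0.012, 0.461, -0.887]]
wrist_force: [0.2, -0.0, -0.3]
gripper_width: 0.0085
grip_force: 0.0
```

Run:
```python
from h import *
T=pose();print(r.observe()["joint_pos"])
s=cams.snapshot("side"); m=models.trace("side","orange_pack_mid"); 
for k in m[:1]: 
    P=world(s,k["pixels"]); print(k["p"],k["rect"],np.median(P,0),np.percentile(P,[2,98],0))
go([.46,-.217,.2],tilt(0))
```

```text
[ 71.7188  54.5632 -80.4966 132.2444  96.1958  45.7097 -68.2497]
0.56 [329.0, 192.0, 383.9, 216.1] [ 0.5682 -0.2052  0.0697] [[ 0.5086 -0.2517  0.0388]
 [ 0.6387 -0.1753  0.1084]]
shift [-0.0005 -0.018  -0.0561] turn [ 0.1542 -0.0046  0.0052]
```

Run:
```python
from h import *
d=np.load("w1.npz"); s=dict(range_z=d["rz"],K=d["K"],hand_eye=d["he"]); T=d["T"]
m=np.zeros((480,640),bool); m[195:315,350:580]=1; P=world(s,m,T)
for x0 in np.arange(.52,.65,.01):
    Q=P[(abs(P[:,0]-x0)<.005)&(abs(P[:,1]+.217)<.018)]; print(round(x0,2),np.percentile(Q[:,2],[2,50,98]))
go([.46,-.217,.11],tilt(0)); go([.47,-.217,.095],tilt(0))
```

```text
0.52 [-0.0012  0.0004  0.0025]
0.53 [-0.0016  0.0005  0.0041]
0.54 [0.0016 0.0033 0.0052]
0.55 [0.0015 0.0033 0.0053]
0.56 [0.0011 0.0034 0.005 ]
0.57 [0.0004 0.0033 0.0054]
0.58 [-0.0016  0.0004  0.0025]
0.59 [-0.0017  0.0003  0.0028]
0.6 [-0.0015  0.0004  0.0022]
0.61 [-0.0011  0.0004  0.0021]
0.62 [-0.0011  0.0005  0.002 ]
0.63 [-0.0015  0.0009  0.0056]
0.64 [0.0024 0.0043 0.006 ]
shift [-0.0041 -0.1857  0.2625] turn [ 0.1542 -0.0046  0.0052]
shift [-0.0055 -0.1783  0.3342] turn [ 0.1542 -0.0046  0.0052]
```

move_arm:
  steps:
    - [1, [0, -0.02, -0.03], [0.04, -0.001, 0.001]]
    - [1, [0, -0.03, -0.05], [0.08, -0.002, 0.002]]
    - [1, [0, -0.03, -0.05], [0.12, -0.003, 0.003]]
    - [1, [0, -0.03, -0.05], [0.154, -0.005, 0.005]]
    - [1, [0, -0.05, 0], [0.154, -0.005, 0.005]]
    - [1, [0, -0.08, 0.07], [0.154, -0.005, 0.005]]
    - [1, [0, -0.12, 0.15], [0.154, -0.005, 0.005]]
    - [1, [-0.005, -0.16, 0.23], [0.154, -0.005, 0.005]]
    - [1, [-0.005, -0.18, 0.3], [0.154, -0.005, 0.005]]
    - [1, [-0.005, -0.18, 0.3], [0.154, -0.005, 0.005]]

```text
clock: 16.45
tcp_pos: [0.4588, -0.217, 0.096]
ee_rot: [[-0.001, 1.0, -0.01], [1.0, 0.001, 0.002], [0.002, -0.01, -1.0]]
wrist_force: [-0.1, 0.3, 0.5]
gripper_width: 0.0002
grip_force: 0.0
```

Run:
```python
from h import *
o=r.observe(); print(o["joint_pos"],o["gripper_width"])
T=pose();R=T[:3,:3]
# edge path in tray frame -> TCP path
for ex,ez in [(-126,107),(-114,101),(-101,85),(-88,70),(-73,52),(-58,36),(-20,36),(25,36)]:
    p=np.array([.632+ex/1000-.015,-.217,ez/1000-.012]); print(ex,p,R.T@(p-T[:3,3])/.25)
go(T[:3,3],tilt(0))
```

```text
[ 55.188   59.0441 -65.1119 114.2569  66.9948  57.597  -45.0496] 0.0001850657877603718
-126 [ 0.491 -0.217  0.095] [-0.0003  0.1289  0.0027]
-114 [ 0.503 -0.217  0.089] [-0.0004  0.1771  0.0262]
-101 [ 0.516 -0.217  0.073] [-0.0006  0.2297  0.0896]
-88 [ 0.529 -0.217  0.058] [-0.0008  0.2823  0.1491]
-73 [ 0.544 -0.217  0.04 ] [-0.001   0.3431  0.2205]
-58 [ 0.559 -0.217  0.024] [-0.0012  0.4037  0.2839]
-20 [ 0.597 -0.217  0.024] [-0.0013  0.5557  0.2824]
25 [ 0.642 -0.217  0.024] [-0.0015  0.7357  0.2806]
shift [0. 0. 0.] turn [-0.0032 -0.0008  0.0003]
```

move_arm:
  steps:
    - [1, [0, 0.05, 0], [-0.003, 0, 0]]
    - [1, [0, 0.1, 0], [-0.003, 0, 0]]
    - [1, [0, 0.13, 0.005], [-0.003, 0, 0]]
    - [1, [0, 0.155, 0.015], [-0.003, 0, 0]]
    - [1, [0, 0.18, 0.03], [-0.003, 0, 0]]
    - [1, [0, 0.205, 0.06], [-0.003, 0, 0]]
    - [1, [0, 0.23, 0.09], [-0.003, 0, 0]]
    - [1, [0, 0.255, 0.12], [-0.003, 0, 0]]
    - [1, [0, 0.28, 0.148], [-0.003, 0, 0]]
    - [1, [0, 0.28, 0.148], [-0.003, 0, 0]]

```text
clock: 17.45
tcp_pos: [0.5328, -0.2172, 0.0615]
ee_rot: [[0.001, 1.0, 0.005], [1.0, -0.001, 0.001], [0.001, 0.005, -1.0]]
wrist_force: [-0.2, 0.1, -0.5]
gripper_width: -0.0001
grip_force: 0.0
```

Run:
```python
from h import *
T=pose()
s=cams.snapshot("side"); a=s["image"][150:270,290:450]; b=cams.snapshot("wrist")
img=b["image"].astype(int); O=world(b,(img[...,0]>img[...,2]+60)&(img[...,0]>img[...,1]+40),T); O=O[(O[:,2]>.02)&(O[:,0]>.45)&(O[:,0]<.85)&(abs(O[:,1]+.217)<.07)]
print(len(O),np.percentile(O,[1,50,99],0))
c=np.zeros((300,800,3),np.uint8); c[:,:400]=cv2.resize(a,(400,300),interpolation=2); c[:,400:]=cv2.resize(b["image"],(400,300)); cv2.imwrite("pics/p3.png",c[:,:,::-1])
```

```text
28373 [[ 0.5468 -0.257   0.0357]
 [ 0.608  -0.2041  0.0554]
 [ 0.6945 -0.1781  0.0697]]
```

View pics/p3.png

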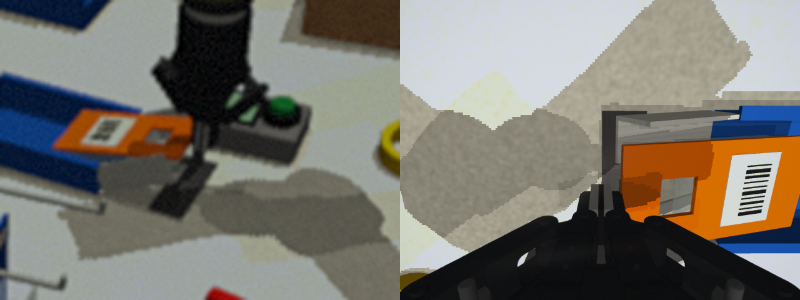

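move_arm:
  steps:
    - [1, [0, 0.022, 0.04], [0, 0, 0]]
    - [1, [0, 0.044, 0.078], [0, 0, 0]]
    - [1, [0, 0.075, 0.11], [0, 0, 0]]
    - [1, [0, 0.104, 0.142], [0, 0, 0]]
    - [1, [0, 0.15, 0.15], [0, 0, 0]]
    - [1, [0, 0.2, 0.15], [0, 0, 0]]
    - [1, [0, 0.25, 0.15], [0, 0, 0]]
    - [1, [0, 0.3, 0.15], [0, 0, 0]]
    - [1, [0, 0.34, 0.15], [0, 0, 0]]
    - [1, [0, 0.37, 0.15], [0, 0, 0]]

```text
clock: 18.55
tcp_pos: [0.626, -0.2173, 0.0251]
ee_rot: [[0.001, 1.0, 0.005], [1.0, -0.001, 0.001], [0.001, 0.005, -1.0]]
wrist_force: [-0.2, -0.5, 0.0]
gripper_width: -0.0002
grip_force: 0.2
```

```bash
cat > chk.py <<'E'
from h import *
T=pose(); b=cams.snapshot("wrist")
img=b["image"].astype(int); O=world(b,(img[...,0]>img[...,2]+60)&(img[...,0]>img[...,1]+40),T); O=O[(O[:,2]>.02)&(O[:,0]>.45)&(O[:,0]<.85)&(abs(O[:,1]+.217)<.07)]
print(len(O),np.percentile(O,[1,50,99],0)); rr=cv2.minAreaRect((O[:,:2]*1000).astype(np.float32)); print(rr)
A=np.c_[np.ones(len(O)),O[:,:2]]; print("slope",np.linalg.lstsq(A,O[:,2],rcond=None)[0])
cv2.imwrite("pics/chk.png",b["image"][:,:,::-1])
E
python3 chk.py
```

```text
27854 [[ 0.6404 -0.2568  0.0358]
 [ 0.6957 -0.1996  0.0384]
 [ 0.7573 -0.1779  0.0399]]
((701.8331298828125, -218.10789489746094), (81.26237487792969, 125.71480560302734), 89.88780212402344)
slope [ 0.0416 -0.0052 -0.0027]
```

move_arm:
  steps:
    - [1, [0, 0.008, 0], [0, 0, 0]]
    - [1, [0, 0.016, 0], [0, 0, 0]]
    - [1, [0, 0.024, 0], [0, 0, 0]]
    - [1, [0, 0.032, 0], [0, 0, 0]]
    - [1, [0, 0.04, 0], [0, 0, 0]]
    - [1, [0, 0.046, 0], [0, 0, 0]]
    - [1, [0, 0.052, 0], [0, 0, 0]]
    - [1, [0, 0.056, 0], [0, 0, 0]]
    - [1, [0, 0.06, 0], [0, 0, 0]]
    - [1, [0, 0.06, 0], [0, 0, 0]]

```text
clock: 19.6
tcp_pos: [0.6403, -0.2175, 0.0259]
ee_rot: [[0.001, 1.0, 0.006], [1.0, -0.001, 0.0], [0.0, 0.006, -1.0]]
wrist_force: [-0.6, 0.8, -0.3]
gripper_width: 0.0001
grip_force: 0.0
```

```bash
python3 chk.py
```

```text
27737 [[ 0.6548 -0.257   0.0357]
 [ 0.7102 -0.1998  0.0384]
 [ 0.7723 -0.1781  0.0399]]
((716.59619140625, -224.29812622070312), (93.13282012939453, 126.4671859741211), 89.67247772216797)
slope [ 0.0426 -0.0062 -0.0015]
```

Run:
```python
from h import *
go([.4848,-.3429,.085],tilt(0))
```

```text
shift [-0.5022 -0.6201 -0.2404] turn [ 0.0018 -0.0002 -0.0003]
```

move_arm:
  steps:
    - [1, [0, -0.04, 0], [0, 0, 0]]
    - [1, [0, -0.06, -0.12], [0, 0, 0]]
    - [1, [0, -0.06, -0.3], [0, 0, 0]]
    - [1, [-0.05, -0.12, -0.44], [0, 0, 0]]
    - [1, [-0.17, -0.26, -0.44], [0, 0, 0]]
    - [1, [-0.29, -0.4, -0.44], [0, 0, 0]]
    - [1, [-0.41, -0.52, -0.44], [0, 0, 0]]
    - [1, [-0.5, -0.62, -0.42], [0, 0, 0]]
    - [1, [-0.5, -0.62, -0.34], [0, 0, 0]]
    - [1, [-0.5, -0.62, -0.3], [0, 0, 0]]

```text
clock: 20.65
tcp_pos: [0.4831, -0.3436, 0.0988]
ee_rot: [[0.003, 1.0, 0.004], [1.0, -0.003, 0.0], [0.0, 0.004, -1.0]]
wrist_force: [0.7, 0.4, 0.2]
gripper_width: 0.0002
grip_force: 0.0
```

Run:
```python
from h import *
go([.4848,-.3429,.0525],tilt(0))
s=cams.snapshot("top"); m=models.trace("top","orange_pack_mid")
for k in m[:1]:
    P=world(s,k["pixels"]); print(k["p"],k["rect"],np.percentile(P,[2,50,98],0))
```

```text
shift [0.0027 0.0061 0.1851] turn [ 0.0013 -0.0001 -0.001 ]
```

move_arm:
  steps:
    - [1, [0.003, 0.006, 0.07], [0, 0, 0]]
    - [1, [0.003, 0.006, 0.13], [0, 0, 0]]
    - [1, [0.003, 0.006, 0.155], [0, 0, 0]]
    - [1, [0.003, 0.006, 0.17], [0, 0, 0]]
    - [1, [0.003, 0.006, 0.18], [0, 0, 0]]
    - [1, [0.003, 0.006, 0.186], [0, 0, 0]]
    - [1, [0.003, 0.006, 0.188], [0, 0, 0]]
    - [1, [0.003, 0.006, 0.188], [0, 0, 0]]
    - [1, [0.003, 0.006, 0.188], [0, 0, 0]]
    - [1, [0.003, 0.006, 0.188], [0, 0, 0]]

```text
clock: 21.75
tcp_pos: [0.4865, -0.3414, 0.0532]
ee_rot: [[0.001, 1.0, 0.006], [1.0, -0.001, 0.001], [0.001, 0.006, -1.0]]
wrist_force: [-1.1, 2.3, 3.7]
gripper_width: 0.0002
grip_force: 1.7
```

move_arm:
  steps:
    - [1, [0, 0, 0.005], [0, 0, 0]]
    - [1, [0, 0, 0.01], [0, 0, 0]]
    - [1, [0, 0, 0.01], [0, 0, 0]]
    - [1, [0, 0, 0.01], [0, 0, 0]]
    - [1, [0, 0, 0.01], [0, 0, 0]]
    - [1, [0, 0, 0.01], [0, 0, 0]]
    - [1, [0, 0, 0.01], [0, 0, 0]]
    - [1, [0, 0, 0.01], [0, 0, 0]]
    - [1, [0, 0, 0.01], [0, 0, 0]]
    - [1, [0, 0, 0.01], [0, 0, 0]]

```text
clock: 22.75
tcp_pos: [0.4867, -0.3415, 0.052]
ee_rot: [[0.001, 1.0, 0.006], [1.0, -0.001, -0.0], [-0.0, 0.006, -1.0]]
wrist_force: [-4.9, 1.8, 13.0]
gripper_width: 0.0002
grip_force: 6.6
```

move_arm:
  steps:
    - [1, [0, 0, -0.05], [0, 0, 0]]
    - [1, [0, 0, -0.12], [0, 0, 0]]
    - [1, [0, 0, -0.25], [0, 0, 0]]
    - [1, [0, 0, -0.4], [0, 0, 0]]
    - [1, [0, 0, -0.55], [0, 0, 0]]
    - [1, [0, 0, -0.7], [0, 0, 0]]
    - [1, [0.1, 0.1, -0.85], [0, 0, 0]]
    - [1, [0.2, 0.2, -0.85], [0, 0, 0]]
    - [1, [0.2, 0.2, -0.85], [0, 0, 0]]
    - [1, [0.2, 0.2, -0.85], [0, 0, 0]]

```text
clock: 23.75
tcp_pos: [0.5357, -0.2913, 0.2641]
ee_rot: [[-0.001, 1.0, 0.006], [1.0, 0.001, -0.001], [-0.001, 0.006, -1.0]]
wrist_force: [0.5, -0.7, -0.2]
gripper_width: -0.0001
grip_force: 0.0
```

```bash
python3 chk.py
python3 - <<'E'
from h import *
L=models.trace("wrist","orange_pack_mid"); T=pose(); s=cams.snapshot("wrist")
print([ (k["p"],k["rect"]) for k in L[:2]])
d=np.load("w1.npz"); img=s["image"].astype(int)
B=world(s,(img[...,1]>img[...,0]+40)&(img[...,1]>img[...,2]+20),T); B=B[(abs(B[:,0]-.485)<.03)&(abs(B[:,1]+.343)<.03)]; print("button z",np.percentile(B[:,2],[50,90]) if len(B) else None)
E
```

```text
9616 [[ 0.6541 -0.2573  0.0365]
 [ 0.7194 -0.2154  0.0384]
 [ 0.8077 -0.1788  0.0403]]
((697.7225341796875, -221.0297393798828), (228.7649688720703, 93.91758728027344), 5.553508281707764)
slope [ 0.0502 -0.0311 -0.0526]
[(0.79, [437.0, 101.2, 601.7, 184.0])]
button z [0.0582 0.0591]
```

View pics/chk.png

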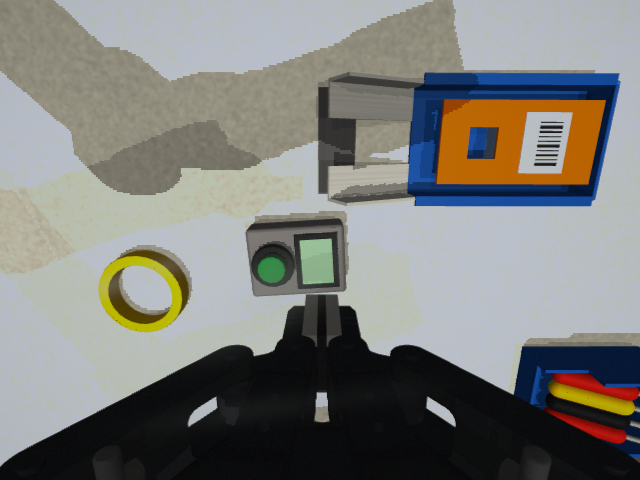

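The orange pack lies flat in the tray at about (437–605, 100–185), label up and close to the far wall. The button at about (271, 265) is up again, and nothing is touching the robot.

```bash
python3 -c "
from plant import r
print(r.sign_off())"
```

```text
the job is handed in; nothing more can be done
None
```

The orange pack is flat in the tray, label up and about 3 mm from the far wall. The green button was pressed fully and is up again, and the job is handed in; the sign-off gave no verdict.

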